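Find the heavy side of a hand-made prize wheel and hold it down

ROBOT

A 7-joint arm with a two-finger parallel gripper is mounted at the origin on a cart in front of the work surface, level with it; the furniture and walls round the work are solid. World frame = base frame: x ahead of the robot, y to its left, z up, the work surface at z = 0. Lengths are in m, angles in degrees, forces in N, time in s.
With the tool pointing down it reaches from about 0.4 to 0.85 m from the base axis. Payload 4.5 kg.
Tool frame: the origin (TCP) lies on the centre line of the jaws, within the pads' length; the fingertips stand 8 mm ahead of it and the grasp point (between the pads) lies 11 mm behind it; z points along the fingers, y is the line along which they close (so a half turn about z gives the same grasp; the last joint's range is limited). The gripper opens to 88 mm and grips with 3 to 60 N. Pads are 18 mm wide; open, the fingers measure 123 mm over their backs; the gripper's body (75 mm by 187 mm) begins 45 mm behind the grasp point.
Start: joints at [74.015, 39.483, -11.15, 89.685, 9.013, 51.709, -12.324], TCP at [0.192, -0.595, 0.247] pointing down, gripper open.
Joint ranges: [-172.22, 172.22], [-26.19, 119.32], [-84.43, 86.54], [7.71, 146.69], [-57.33, 237.33], [2.42, 119.75], [-152.13, 152.13]. Speed limits (degrees/s): [147.25, 147.25, 180, 180, 180, 180, 180].

INTERFACE

Orientations are given as [roll, pitch, yaw] about the fixed x, y, z axes, in that order (R = Rz(yaw) Ry(pitch) Rx(roll)).
In Python, from rig import telemetry, eyes, env gives the robot as it stands.
- The arm moves only by the tool step_arm, never from a script. Its argument "deltas" is one flat list of numbers, 7 for each row, row after row: the shift along the tool's x, y, z in cm, then the turn, a rotation vector about the tool's x, y, z in rad, then the finger opening in cm, from 0 to 8.81. A call has 1 to 10 rows; each row is the pose to reach, as a shift and turn from the pose commanded when the call began, along the tool's axes at that moment; what a row does not reach only later rows make up. A row lasts 1/12 s, in which the tool goes at most 41.7 mm and 7.16 degrees, less where a joint would pass 70% of its speed; a pose out of reach is approached as far as the arm can. A call with a gripper value outside its range is refused whole. The fingers move at their own pace and stop on an object; "squeeze" is the grip in N (left out, the last holds). Time passes only in rows, so rows that repeat a pose let the fingers close. It gives the time, the measured TCP pose, the force, the opening and the grip force at its end, in the units of the state.
- telemetry.get_state(): the state, without advancing time (a new reading comes with each control period).
- eyes.read_camera(name): name is "scene" or "top" or "wrist"; returns the picture (384x512x3 uint8, blue, green, red); there is no depth.
- eyes.camera_info(name): a dict with "fx", "fy", "cx", "cy" (pixels), "xyz" and "orientation" of the camera in the world. Camera axes: x right, y down, z forward; pixel columns grow to the right and rows downward; lengths in m; the calibration is good to about 2 mm. A picture is of the moment at which its call begins: read the wrist's pose just before it. camera_info takes no time and is no camera call; for the wrist camera it gives the pose at the moment of the call.
- env.job_done(): hands the job in; it is judged then, once.
The state is a dict: "clock": time; "qpos": joint angles; "qvel": joint speeds; "joint_torque": joint torques, N m; "position": TCP position; "eef_rot": TCP orientation; "wrist_force": force on the tool from outside, world axes, zero at the start; "ft_torque": the same for the moment, N m; "gripper_width": finger opening in m; "grip_force": force on a finger pad.
Only numpy, scipy, OpenCV 4.12 (cv2) and the standard library are available. Lean on these libraries where they do the work, as an engineer would, in place of code of your own. Each camera call takes 0.05 s, during which the arm holds its last target. There are 200 camera calls.

TASK

This wooden prize wheel always stops at the same place because one side of it is heavier, though it cannot be seen which. Flip the catch at its side right out of the pegs, turn the wheel by hand and feel or watch how it rolls to find its heavy side, then turn the heavy side straight down and finish holding the wheel there firmly in the gripper, so that I can glue a balancing pebble on the light side at the top. Keep hold of it at the end, and leave the mug, the red paint bottle and the grey pebble where they are.

Things in the scene. Friction and masses are not known exactly. Their poses are not given: they have to be found in the camera images.
- wheel_stand: wooden stand of the prize wheel, firm on the table. Origin on the table below the wheel's middle; +x to its back along the axle (away from the robot at yaw 0), +y left, +z up. Base board x -55 to 85, y -225 to 105 mm, top at z 26. A-frame behind the wheel, x 22 to 48, up to z 182 mm. Catch post 34 x 26 mm at y -185, up to z 168. The wheel stands upright in the plane x = 0; peg ends reach z 270
- axle (a point): middle of the wheel, 152 mm above the table; axes as the stand. The axle lies along x in a greased bush: drag 0.030 N m, the same both ways, and viscous. Let go, the wheel rolls slowly (2 to 4 s) towards heavy side down but sticks 20 to 31 degrees short of it, on the side it came from; midway between the stops from both sides is straight down. Near heavy side up it also stays as left
- wheel (a joint): turn of the wheel (rad, without end), positive clockwise as seen by the robot, 0 with the heart at the top. Wooden disc, 160 mm diameter, 16 thick; 12 pegs of 12 mm diameter stand out of its edge like rays, ends 118 mm from the axle, at 15, 45, 75 ... 345 degrees clockwise from the heart. The heavy side is unmarked, anywhere, another each time; 0.06 to 0.085 N m at most
- wheel_heart (a point): centre of the small dark heart inlaid in the wheel's front face, 55 mm from the axle; only decoration, says nothing of the weight. To turn the wheel, a peg within 40 degrees of the top can be pinched from above, about 106 mm from the axle, fingers closing along the axle (the stand's x), and led round its arc
- catch (a joint): turn of the catch (rad): 0 = in, its tongue level between two pegs at the robot's right of the wheel, which can then turn only a few degrees; 1.3 = flipped right out, at its stop. Grows as the knob moves away from the wheel (clockwise as seen by the robot). Pivot at y -185, z 152 mm of the stand, axis along the stand's x. Stiff (1 to 2 N at the knob), stays where left
- catch_knob (a point): centre of the catch's brass ball knob, 24 mm diameter, on a stem 72 mm from the pivot; at 0 it leans 0.35 rad from upright towards the wheel, at 1.3 it leans 0.95 rad away. Can be pinched from above, fingers closing along the stand's x, and led along its arc, or pushed
- paint_mug: bystander: black mug with a pale rim, 82 mm diameter, 88 mm high; origin at the middle of its underside
- paint_red: bystander: red paint bottle with a black cap, 43 mm diameter, 114 mm high; origin at the middle of its underside
- stone_grey_a: bystander: flat grey pebble, 28 x 49 x 14 mm, lying on the table; origin at the middle of its underside

How it is judged:
By the outcome, as a careful person would: the job done as asked, in the order asked, and still so for the second after the job is handed in, while the arm keeps its last pose, push and grip.
It also fails if it takes over 72 s, if anything falls off the work surface, if the arm or the gripper's body presses on something with over 40 N, if the wrist force passes 120 N, or if a joint passes its speed limit or range.

## Working session

There is one attempt and no reset: what is moved stays moved. The work goes in short steps, Python scripts to look and compute and a tool call to move; the robot and the scene stay as the last step left them, time stands still between calls to the robot, and variables do not carry over. Pictures are saved under pics/ and viewed, at most 10 in all, crops included, and the job is handed in when it is done.

Besides the shell and the picture viewer there is one more tool, called after "Call:" as a command line: name --argument value ..., lists and objects as JSON in quotes. step_arm: Moves the arm, as the interface text tells. Its arguments: {"type":"object","properties":{"deltas":{"type":"array","items":{"type":"number"}},"squeeze":{"type":"number"}},"required":["deltas"]}

```bash
mkdir -p pics
python3 - <<'E'
from rig import telemetry, eyes, env
import cv2,json
s=telemetry.get_state()
print({k:(s[k]) for k in ("clock","position","eef_rot","wrist_force","gripper_width")})
for n in ("scene","top"):
    im=eyes.read_camera(n); cv2.imwrite(f"pics/{n}0.png",im); print(n,eyes.camera_info(n))
E
```

```text
{'clock': 0.0, 'position': array([ 0.19206777, -0.59409935,  0.2458886 ]), 'eef_rot': array([-1.79892380e+02,  6.99883977e-03,  1.79243000e+01]), 'wrist_force': array([-0.14443534,  1.32875462, -0.5040932 ]), 'gripper_width': 0.08800001288667468}
scene {'fx': 382.14925755752813, 'fy': 382.14925755752813, 'cx': 258.238460779949, 'cy': 190.96178000901634, 'xyz': array([0.06968688, 0.87005434, 0.84633465]), 'orientation': array([-126.24419168,   -0.4252956 , -153.16690821])}
top {'fx': 350.2269623543378, 'fy': 350.2269623543378, 'cx': 259.1301256157413, 'cy': 191.9981577982379, 'xyz': array([ 0.42880062, -0.02993712,  1.16356247]), 'orientation': array([-177.23695059,    0.27365004,  -89.52985144])}
```

View pics/scene0.png

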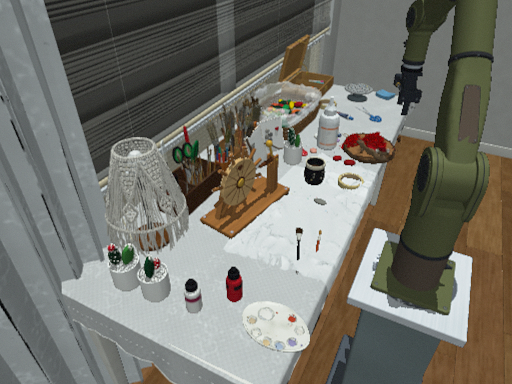

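View pics/top0.png

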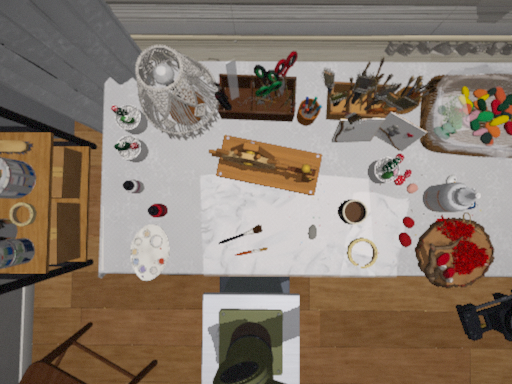

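The top view shows the stand's board with corners at about (225,137), (321,153), (311,194) and (214,178). The knob is near (305,170), the mug at (353,212), the pebble at (312,232) and the red bottle at (157,210). I'll zoom in on it next.

Run:
```python
import cv2,numpy as np
t=cv2.imread("pics/top0.png")[125:205,200:335]; s=cv2.imread("pics/scene0.png")[130:240,195:300]
a=cv2.resize(t,None,fx=3.2,fy=3.2,interpolation=cv2.INTER_CUBIC); b=cv2.resize(s,None,fx=3.2,fy=3.2,interpolation=cv2.INTER_CUBIC)
c=np.zeros((360,800,3),np.uint8); c[:a.shape[0],:a.shape[1]]=a; c[:b.shape[0],440:440+b.shape[1]]=b
cv2.imwrite("pics/crop0.png",c)
```

```text
(no output)
```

View pics/crop0.png

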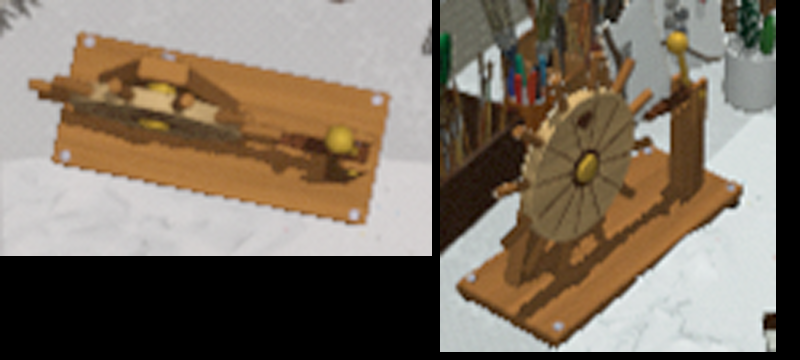

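```bash
cat > h.py <<'E'
import numpy as np
from rig import telemetry, eyes
from scipy.optimize import least_squares
from scipy.spatial.transform import Rotation as R
def proj(n,P,ci=None):
    c=ci or eyes.camera_info(n); M=R.from_euler('xyz',c['orientation'],degrees=True).as_matrix()
    q=(np.atleast_2d(P)-c['xyz'])@M; return np.c_[c['fx']*q[:,0]/q[:,2]+c['cx'],c['fy']*q[:,1]/q[:,2]+c['cy']]
def ray(n,uv,ci=None):
    c=ci or eyes.camera_info(n); M=R.from_euler('xyz',c['orientation'],degrees=True).as_matrix()
    return c['xyz'],M@np.array([(uv[0]-c['cx'])/c['fx'],(uv[1]-c['cy'])/c['fy'],1])
def tri(a,b):
    f=lambda P:np.r_[proj(a[0],P)[0]-a[1],proj(b[0],P)[0]-b[1]]
    r=least_squares(f,[.6,0,.15]); return r.x,r.fun
def S(p,pts):
    c,s=np.cos(p[2]),np.sin(p[2]); pts=np.atleast_2d(pts)
    return np.c_[p[0]+c*pts[:,0]-s*pts[:,1],p[1]+s*pts[:,0]+c*pts[:,1],pts[:,2]]
E
python3 - <<'E'
from h import *
T=lambda a:(200+a[0]/3.2-.3,125+a[1]/3.2-.3); C=lambda a:(195+(a[0]-440)/3.2-.3,130+a[1]/3.2-.3)
B=np.array([[.085,.105,.026],[.085,-.225,.026],[-.055,-.225,.026],[-.055,.105,.026]])
ti=np.array([T(a) for a in [(80,33),(390,93),(365,222),(53,160)]])
si=np.array([C(a) for a in [(741,197),(557,345),(458,288)]]); Bs=B[[2,3,0]]
f=lambda p:np.r_[(proj("top",S(p,B))-ti).ravel(),(proj("scene",S(p,Bs))-si).ravel()]
r=least_squares(f,[.6,0,-.17]); print(r.x,np.degrees(r.x[2]),r.fun.round(1)); p=r.x; np.save("stand.npy",p)
k,e=tri(("top",T((340,140))),("scene",C((677,42)))); print("knob",k,e.round(1))
a=.35;print("knob exp",S(p,[0,-.185+.072*np.sin(a),.152+.072*np.cos(a)]))
h,e=tri(("top",T((155,125))),("scene",C((587,167)))); print("hub",h,e.round(1),"axle",S(p,[0,0,.152]))
# heart
o,d=ray("scene",C((586,118))); n=np.array([np.cos(p[2]),np.sin(p[2]),0]); q=S(p,[-.008,0,.152])[0]
P=o+d*(n@(q-o))/(n@d); v=P-q; y=-np.sin(p[2])*v[0]+np.cos(p[2])*v[1]; print("heart cw deg",np.degrees(np.arctan2(-y,v[2])),np.hypot(y,v[2]))
for nm,uv,z in (("mug",(353,212),.088),("peb",(312,232),.014),("red",(157,210),.114)):
    o,d=ray("top",uv); print(nm,(o+d*(z-o[2])/d[2]).round(3))
E
```

```text
[ 0.56983574  0.00850979 -0.18668125] -10.696047988953909 [-1.7 -0.9  0.4 -0.4  0.2  1.3 -1.8  1.1  1.4 -3.4  0.1 -1.  -1.1 -1.1]
knob [ 0.53970194 -0.15045776  0.22242618] [-0.1 -0.3  0.5  0. ]
knob exp [[ 0.54008214 -0.14901625  0.21963484]]
hub [0.56028153 0.00834521 0.15518335] [-0.2 -0.4  0.5  0.1] axle [[0.56983574 0.00850979 0.152     ]]
heart cw deg 1.170038562872151 0.06058451034204316
mug [ 0.422 -0.312  0.088]
peb [ 0.355 -0.198  0.014]
red [0.423 0.281 0.114]
```

```bash
cat >> h.py <<'E'
p=np.load("stand.npy")
def delta(P,tilt=0,verbose=True):
    "P world TCP; tilt deg clockwise-seen-by-robot (about stand +x)"
    s=telemetry.get_state(); A=R.from_euler('xyz',s['eef_rot'],degrees=True)
    n=np.array([np.cos(p[2]),np.sin(p[2]),0])
    T=R.from_rotvec(n*np.radians(tilt))*R.from_euler('xyz',[180,0,90+np.degrees(p[2])],degrees=True)
    d=A.inv().apply(np.asarray(P)-s['position'])*100; w=(A.inv()*T).as_rotvec()
    return np.r_[d,w].round(3)
def grasp(P,tilt=0):
    "TCP for the grasp point at world P"
    n=np.array([np.cos(p[2]),np.sin(p[2]),0]); z=R.from_rotvec(n*np.radians(tilt)).apply([0,0,-1]); return np.asarray(P)+.011*z
E
python3 - <<'E'
from h import *
print(delta([.54,-.15,.31]), S(p,[0,-.145,.2])[0])
E
```

```text
[ 4.6768e+01 -3.1562e+01 -6.3520e+00 -2.0000e-03 -1.0000e-03 -1.0710e+00] [ 0.54292391 -0.13397092  0.2       ]
```

Call:
step_arm --deltas '[0,0,-6.35,0,0,0,8.8,0,0,-6.35,0,0,-0.1,8.8,46.77,-31.56,-6.35,0,0,-1.071,8.8,46.77,-31.56,-6.35,0,0,-1.071,8.8,46.77,-31.56,-6.35,0,0,-1.071,8.8,46.77,-31.56,-6.35,0,0,-1.071,8.8,46.77,-31.56,-6.35,0,0,-1.071,8.8,46.77,-31.56,-6.35,0,0,-1.071,8.8,46.77,-31.56,-6.35,0,0,-1.071,8.8,46.77,-31.56,-6.35,0,0,-1.071,8.8]' --squeeze 20

```text
clock: 0.93
position: [0.3984, -0.3305, 0.3101]
eef_rot: [-180.0, 0.0, 79.6]
wrist_force: [0.5, -0.4, -0.3]
gripper_width: 0.088
grip_force: 0.0
```

Run:
```python
from h import *
print(delta([.54,-.15,.31]), telemetry.get_state()['clock'])
```

```text
[ 2.0308e+01  1.0674e+01  3.0000e-03 -1.0000e-03  0.0000e+00  5.0000e-03] 0.9333
```

Call:
step_arm --deltas '[20.3,10.7,0,0,0,0.005,8.8,20.3,10.7,0,0,0,0.005,8.8,20.3,10.7,0,0,0,0.005,8.8,20.3,10.7,0,0,0,0.005,8.8,20.3,10.7,0,0,0,0.005,8.8,20.3,10.7,0,0,0,0.005,8.8,20.3,10.7,0,0,0,0.005,8.8,20.3,10.7,0,0,0,0.005,8.8,20.3,10.7,0,0,0,0.005,8.8]'

```text
clock: 1.68
position: [0.5397, -0.154, 0.3097]
eef_rot: [-179.9, 0.1, 78.9]
wrist_force: [-0.5, 0.1, 0.5]
gripper_width: 0.0882
grip_force: 0.0
```

Run:
```python
from h import *
import cv2
s=telemetry.get_state(); print(s['position'],s['qpos'])
im=eyes.read_camera("wrist"); c=eyes.camera_info("wrist"); print(c)
cv2.imwrite("pics/w1.png",im)
k=S(p,[0,-.1603,.2196]); print(proj("wrist",k,c), delta(grasp([.54,-.1497,.221])))
```

```text
[ 0.53972901 -0.15404399  0.30970156] [ 28.64131678  32.28072536 -29.06695343  95.56920255  18.11600414
  56.97737639 -17.74537451]
{'fx': 291.94361619734167, 'fy': 291.94361619734167, 'cx': 252.52883611340826, 'cy': 195.4338312762644, 'xyz': array([ 0.55433304, -0.07415542,  0.44742536]), 'orientation': array([ 1.61732875e+02,  1.10013122e-01, -1.11630388e+01])}
[[253.68244071 196.57811906]] [ 5.04e-01 -3.90e-02  9.98e+00 -1.00e-03  2.00e-03 -8.00e-03]
```

View pics/w1.png

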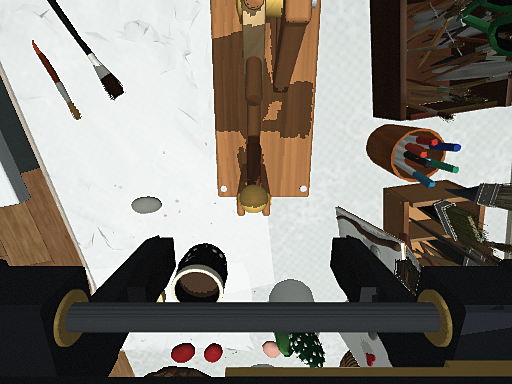

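The wrist view shows the brass knob at (254,198), against a prediction of (254,197), so the calibration holds. I'll pinch it now.

Call:
step_arm --deltas '[0.4,0,3,0,0,-0.004,8.8,0.4,0,6,0,0,-0.004,8.8,0.4,0,9,0,0,-0.004,8.8,0.4,0,9.95,0,0,-0.004,8.8,0.4,0,9.95,0,0,-0.004,8.8,0.4,0,9.95,0,0,-0.004,1.5,0.4,0,9.95,0,0,-0.004,1.5,0.4,0,9.95,0,0,-0.004,1.5,0.4,0,9.95,0,0,-0.004,1.5,0.4,0,9.95,0,0,-0.004,1.5]' --squeeze 20

```text
clock: 2.57
position: [0.5421, -0.1489, 0.2117]
eef_rot: [179.9, 0.0, 79.2]
wrist_force: [0.2, -0.6, -0.1]
gripper_width: 0.0565
grip_force: 0.0
```

Call:
step_arm --deltas '[0,0,0,0,0,0,1.5,0,0,0,0,0,0,1.5,0,0,0,0,0,0,1.5]'

```text
clock: 2.82
position: [0.5416, -0.1487, 0.2109]
eef_rot: [180.0, 0.0, 79.2]
wrist_force: [0.2, 0.0, 0.6]
gripper_width: 0.0368
grip_force: 0.0
```

Run:
```python
from h import *
s=telemetry.get_state(); print(s['position'],s['wrist_force'],s['gripper_width'])
for j in np.linspace(0,1.32,10)[1:]:
    a=.35-j; print(delta(grasp(S(p,[0,-.185+.072*np.sin(a),.152+.072*np.cos(a)])[0])))
```

```text
[ 0.54155022 -0.14873653  0.21085231] [0.16068497 0.04517294 0.57601889] 0.03684692666840109
[-1.07e+00 -1.38e-01 -6.60e-02  0.00e+00  0.00e+00 -1.00e-03]
[-2.116e+00 -1.360e-01 -2.030e-01  0.000e+00  0.000e+00 -1.000e-03]
[-3.171e+00 -1.350e-01 -1.850e-01  0.000e+00  0.000e+00 -1.000e-03]
[-4.212e+00 -1.340e-01 -1.400e-02  0.000e+00  0.000e+00 -1.000e-03]
[-5.217e+00 -1.330e-01  3.080e-01  0.000e+00  0.000e+00 -1.000e-03]
[-6.164e+00 -1.320e-01  7.740e-01  0.000e+00  0.000e+00 -1.000e-03]
[-7.032e+00 -1.310e-01  1.372e+00  0.000e+00  0.000e+00 -1.000e-03]
[-7.804e+00 -1.300e-01  2.091e+00  0.000e+00  0.000e+00 -1.000e-03]
[-8.463e+00 -1.290e-01  2.916e+00  0.000e+00  0.000e+00 -1.000e-03]
```

Call:
step_arm --deltas '[0,-0.1,0,0,0,0,1.5,0,-0.1,0,0,0,0,1.5,0,-0.1,0,0,0,0,1.5,0,-0.1,0,0,0,0,1.5]'

```text
clock: 3.15
position: [0.5412, -0.1487, 0.2107]
eef_rot: [179.9, -0.0, 79.2]
wrist_force: [3.7, -1.0, -1.9]
gripper_width: 0.0217
grip_force: 20.0
```

Call:
step_arm --deltas '[-1.07,0,-0.07,0,0,0,1.5,-2.12,0,-0.2,0,0,0,1.5,-3.17,0,-0.18,0,0,0,1.5,-4.21,0,0,0,0,0,1.5,-5.22,0,0.3,0,0,0,1.5,-6.16,0,0.77,0,0,0,1.5,-7.03,0,1.37,0,0,0,1.5,-7.8,0,2.1,0,0,0,1.5,-8.5,0,2.95,0,0,0,1.5,-8.6,0,3.1,0,0,0,1.5]'

```text
clock: 3.98
position: [0.5248, -0.2332, 0.1791]
eef_rot: [180.0, -0.1, 79.2]
wrist_force: [1.2, 3.8, 12.0]
gripper_width: 0.0211
grip_force: 18.8
```

Run:
```python
from h import *
import cv2
s=telemetry.get_state(); print(s['clock'],s['position'],s['wrist_force'],s['gripper_width'],s['grip_force'])
print(delta(grasp(S(p,[0,-.185-.072*np.sin(.95),.152+.072*np.cos(.95)])[0])))
im=eyes.read_camera("scene"); cv2.imwrite("pics/s2.png",cv2.resize(im[110:240,180:330],None,fx=4,fy=4,interpolation=cv2.INTER_CUBIC))
```

```text
3.9833 [ 0.5248258  -0.23321957  0.17908108] [ 1.15064639  3.84390601 11.9673207 ] 0.02113804539113809 18.75665545463562
[ 0.232 -0.064 -0.38   0.001 -0.001 -0.002]
```

View pics/s2.png

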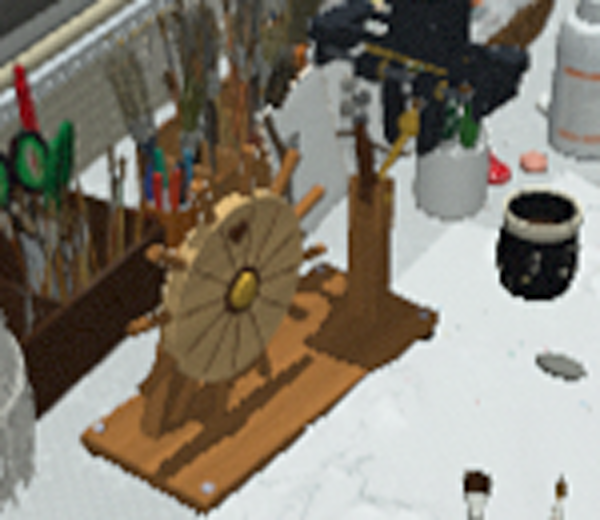

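The catch now leans far out with its tongue up, and the heart is still close to the top at about (240,230) in the crop. I'll release the knob and watch the wheel.

Call:
step_arm --deltas '[0.2,0,-0.4,0,0,0,5,0.2,0,-0.4,0,0,0,7,0.2,0,-0.4,0,0,0,7,0.2,0,-0.4,0,0,0,7,0.2,0,-2,0,0,0,7,0.2,0,-5,0,0,0,7,0.2,0,-9,0,0,0,7,0.2,0,-13,0,0,0,7,0.2,0,-13,0,0,0,7]'

```text
clock: 4.78
position: [0.5284, -0.2319, 0.3169]
eef_rot: [179.3, 0.1, 79.2]
wrist_force: [1.2, 0.1, 1.2]
gripper_width: 0.07
grip_force: 0.0
```

```bash
cat >> h.py <<'E'
import cv2
def heart(im,n="scene",ci=None,r=(.047,.063)):
    th=np.radians(np.arange(0,360,1.)); rr=np.arange(r[0],r[1],.001)
    P=np.array([[-.008,-q*np.sin(t),.152+q*np.cos(t)] for t in th for q in rr])
    uv=proj(n,S(p,P),ci).astype(np.float32)
    g=cv2.remap(cv2.cvtColor(im,cv2.COLOR_BGR2GRAY),uv[:,0].reshape(len(th),-1),uv[:,1].reshape(len(th),-1),cv2.INTER_LINEAR).astype(float)
    m=g.mean(1); k=np.ones(15)/15; sm=np.convolve(np.r_[m[-7:],m,m[:7]],k,'valid'); i=int(sm.argmin())
    w=np.arange(i-15,i+16); v=np.clip(np.median(m)-m[w%360]-10,0,None)
    return (w@v)/v.sum(), sm[i], np.median(sm), np.sort(sm)[:3]
E
python3 - <<'E'
from h import *
print(heart(cv2.imread("pics/scene0.png")))
for i in range(3):
    im=eyes.read_camera("scene"); print(telemetry.get_state()['clock'],heart(im))
cv2.imwrite("pics/s3.png",im)
tp=eyes.read_camera("top"); cv2.imwrite("pics/t3.png",cv2.resize(tp[120:210,200:350],None,fx=4,fy=4,interpolation=cv2.INTER_CUBIC))
for b in (35,15,-15,-25): print(b,proj("top",S(p,[0,-.185-.072*np.sin(.95),.152+.072*np.cos(.95)])))
print(delta(S(p,[0,0,.36])[0]))
E
```

```text
(np.float64(0.2245764829343861), np.float64(55.17083333333334), np.float64(94.66458333333333), array([55.17083333, 55.39166667, 55.4125    ]))
4.8333 (np.float64(356.6439726924156), np.float64(56.74583333333333), np.float64(96.07708333333333), array([56.74583333, 56.77916667, 57.28333333]))
4.8833 (np.float64(356.17230439251085), np.float64(55.88749999999999), np.float64(96.19999999999999), array([55.8875    , 55.8875    , 56.42083333]))
4.9333 (np.float64(356.2610537951363), np.float64(56.8625), np.float64(96.24166666666666), array([56.8625    , 56.8625    , 57.40416667]))
35 [[333.45250262 174.93163389]]
15 [[333.45250262 174.93163389]]
-15 [[333.45250262 174.93163389]]
-25 [[333.45250262 174.93163389]]
[ 2.4426e+01  4.5000e-02 -5.1710e+00 -3.0000e-03  1.0000e-03 -2.0000e-03]
```

View pics/t3.png

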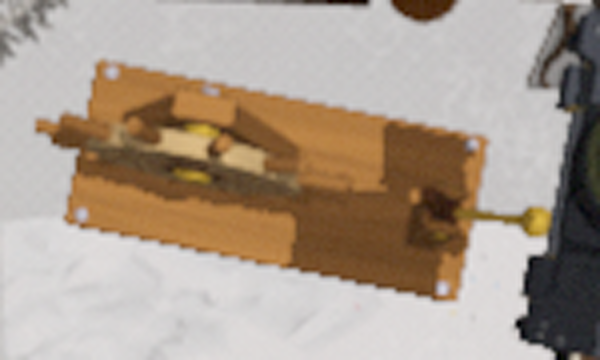

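The knob is at full-image pixel (334,175), against (333,175) predicted for 1.3 rad, so the catch is fully out. The wheel has moved to −4°. I'll hover above it and keep tracking.

Call:
step_arm --deltas '[24.4,0,-3.5,0,0,0,8.8,24.4,0,-3.5,0,0,0,8.8,24.4,0,-3.5,0,0,0,8.8,24.4,0,-3.5,0,0,0,8.8,24.4,0,-3.5,0,0,0,8.8,24.4,0,-3.5,0,0,0,8.8,24.4,0,-3.5,0,0,0,8.8,24.4,0,-3.5,0,0,0,8.8,24.4,0,-3.5,0,0,0,8.8,24.4,0,-3.5,0,0,0,8.8]'

```text
clock: 5.82
position: [0.5697, 0.0063, 0.3433]
eef_rot: [-179.9, 0.1, 79.1]
wrist_force: [-0.4, -0.9, 0.1]
gripper_width: 0.0882
grip_force: 0.0
```

Run:
```python
from h import *
s=telemetry.get_state(); print(s['position'])
im=eyes.read_camera("scene"); print(s['clock'],heart(im)); cv2.imwrite("pics/s4.png",im)
```

```text
[0.56973588 0.00631067 0.34326875]
5.8167 (np.float64(356.48658427705465), np.float64(57.35833333333333), np.float64(96.89374999999998), array([57.35833333, 57.39583333, 57.85      ]))
```

The wheel is still at −3.6°, so it is sticking near either heavy-down or heavy-up. I'll pinch the peg at −18.6° and turn it clockwise by about 60°.

```bash
cat >> h.py <<'E'
def peg(a,r=.106):
    a=np.radians(a); return S(p,[0,-r*np.sin(a),.152+r*np.cos(a)])[0]
E
python3 - <<'E'
from h import *
print(delta(grasp(peg(-18.6))))
E
```

```text
[ 3.6160e+00 -4.1000e-02  1.0203e+01 -2.0000e-03  2.0000e-03 -4.0000e-03]
```

Call:
step_arm --deltas '[3.6,0,3,0,0,0,8.8,3.6,0,6,0,0,0,8.8,3.6,0,9,0,0,0,8,3.6,0,10.2,0,0,0,6,3.6,0,10.2,0,0,0,0.8,3.6,0,10.2,0,0,0,0.8,3.6,0,10.2,0,0,0,0.8,3.6,0,10.2,0,0,0,0.8,3.6,0,10.2,0,0,0,0.8,3.6,0,10.2,0,0,0,0.8]' --squeeze 20

```text
clock: 6.7
position: [0.5777, 0.0439, 0.2437]
eef_rot: [179.9, -0.0, 79.2]
wrist_force: [-0.6, -0.3, -0.1]
gripper_width: 0.0369
grip_force: 0.0
```

Call:
step_arm --deltas '[0,0,0,0,0,0,0.8,0,0,0,0,0,0,0.8,0,0,0,0,0,0,0.8,0,0,0,0,0,0,0.8,0,0,0,0,0,0,0.8]'

```text
clock: 7.12
position: [0.5788, 0.0434, 0.243]
eef_rot: [179.8, -0.0, 79.2]
wrist_force: [4.9, -1.2, -1.4]
gripper_width: 0.011
grip_force: 20.0
```

Run:
```python
from h import *
s=telemetry.get_state(); print(s['position'],s['gripper_width'],s['grip_force'],s['wrist_force'])
print(heart(eyes.read_camera("scene")),delta(grasp(peg(-18.6))))
for a in np.linspace(-18.6,41,11)[1:]: print(delta(grasp(peg(a))))
```

```text
[0.57878383 0.04344706 0.243009  ] 0.011023780747833665 20.01084566116333 [ 4.94473375 -1.21890308 -1.38171666]
(np.float64(356.6530810062313), np.float64(57.74999999999999), np.float64(98.10416666666666), array([57.75      , 57.825     , 58.20833333])) [-0.222 -0.23   0.154  0.003 -0.    -0.002]
[-1.283 -0.227 -0.143  0.003 -0.    -0.002]
[-2.369e+00 -2.240e-01 -3.280e-01  3.000e-03 -0.000e+00 -2.000e-03]
[-3.469e+00 -2.220e-01 -4.000e-01  3.000e-03 -0.000e+00 -2.000e-03]
[-4.57e+00 -2.20e-01 -3.57e-01  3.00e-03 -0.00e+00 -2.00e-03]
[-5.661e+00 -2.180e-01 -2.000e-01  3.000e-03 -0.000e+00 -2.000e-03]
[-6.73e+00 -2.17e-01  7.00e-02  3.00e-03 -0.00e+00 -2.00e-03]
[-7.765e+00 -2.160e-01  4.490e-01  3.000e-03 -0.000e+00 -2.000e-03]
[-8.755e+00 -2.160e-01  9.330e-01  3.000e-03 -0.000e+00 -2.000e-03]
[-9.689e+00 -2.160e-01  1.518e+00  3.000e-03 -0.000e+00 -2.000e-03]
[-1.0558e+01 -2.1600e-01  2.1960e+00  3.0000e-03 -0.0000e+00 -2.0000e-03]
```

Call:
step_arm --deltas '[-1.06,0.2,-0.3,0,0,0,0.8,-2.15,0.2,-0.48,0,0,0,0.8,-3.25,0.2,-0.55,0,0,0,0.8,-4.35,0.2,-0.51,0,0,0,0.8,-5.44,0.2,-0.35,0,0,0,0.8,-6.51,0.2,-0.08,0,0,0,0.8,-7.54,0.2,0.3,0,0,0,0.8,-8.53,0.2,0.78,0,0,0,0.8,-9.47,0.2,1.36,0,0,0,0.8,-10.34,0.2,2.04,0,0,0,0.8]'

```text
clock: 8.0
position: [0.559, -0.0585, 0.2217]
eef_rot: [-179.9, -0.0, 79.2]
wrist_force: [-1.1, 3.8, -1.5]
gripper_width: 0.0111
grip_force: 20.0
```

Call:
step_arm --deltas '[0,0,0,0,0,0,0.8,0,0,0,0,0,0,0.8,0,0,0,0,0,0,0.8]'

```text
clock: 8.25
position: [0.5591, -0.0585, 0.222]
eef_rot: [-179.9, 0.1, 79.2]
wrist_force: [-2.0, 0.4, -2.6]
gripper_width: 0.0112
grip_force: 20.0
```

Run:
```python
from h import *
s=telemetry.get_state(); print(s['clock'],s['position'],s['gripper_width'],s['grip_force'],s['wrist_force'])
print(heart(eyes.read_camera("scene")),delta(grasp(peg(41))))
```

```text
8.25 [ 0.55907897 -0.05847509  0.22199692] 0.011199766931299501 20.014754268340766 [-1.96355396  0.37202989 -2.55489337]
(np.float64(54.69334091393647), np.float64(50.36666666666667), np.float64(97.81875), array([50.36666667, 50.42916667, 50.73333333])) [-0.184 -0.181  0.114 -0.002  0.002 -0.001]
```

Call:
step_arm --deltas '[0,0,0,0,0,0,8.8,0,0,0,0,0,0,8.8,0,0,0,0,0,0,8.8,0,0,0,0,0,0,8.8,0,0,0,0,0,0,8.8,0,0,0,0,0,0,8.8,0,0,0,0,0,0,8.8,0,0,0,0,0,0,8.8,0,0,0,0,0,0,8.8,0,0,0,0,0,0,8.8]'

```text
clock: 9.13
position: [0.5598, -0.058, 0.2223]
eef_rot: [-180.0, 0.0, 79.2]
wrist_force: [0.0, 0.6, -0.1]
gripper_width: 0.0758
grip_force: 0.0
```

Run:
```python
from h import *
for i in range(3): print(telemetry.get_state()['clock'],heart(eyes.read_camera("scene"))[:3])
```

```text
9.1333 (np.float64(114.1536924818539), np.float64(46.07083333333333), np.float64(96.92916666666665))
9.1833 (np.float64(117.31160881463344), np.float64(47.42916666666667), np.float64(97.01458333333333))
9.2333 (np.float64(119.67493415276559), np.float64(46.595833333333346), np.float64(96.91666666666666))
```

It's rolling clockwise, so the heavy side started near the top. I'll wait for it to stop.

Call:
step_arm --deltas '[0,0,-3,0,0,0,8.8,0,0,-6,0,0,0,8.8,0,0,-8,0,0,0,8.8,0,0,-8,0,0,0,8.8,0,0,-8,0,0,0,8.8,0,0,-8,0,0,0,8.8,0,0,-8,0,0,0,8.8,0,0,-8,0,0,0,8.8,0,0,-8,0,0,0,8.8,0,0,-8,0,0,0,8.8]'

```text
clock: 10.12
position: [0.5595, -0.0579, 0.3016]
eef_rot: [-179.9, 0.0, 79.2]
wrist_force: [-0.1, 0.9, -0.2]
gripper_width: 0.0879
grip_force: 0.0
```

Run:
```python
from h import *
for i in range(1): print(telemetry.get_state()['clock'],heart(eyes.read_camera("scene"))[:3])
```

```text
10.1167 (np.float64(144.08152173913044), np.float64(47.07083333333334), np.float64(96.61249999999998))
```

Call:
step_arm --deltas '[0,0,0,0,0,0,8.8,0,0,0,0,0,0,8.8,0,0,0,0,0,0,8.8,0,0,0,0,0,0,8.8,0,0,0,0,0,0,8.8,0,0,0,0,0,0,8.8,0,0,0,0,0,0,8.8,0,0,0,0,0,0,8.8,0,0,0,0,0,0,8.8,0,0,0,0,0,0,8.8]'

```text
clock: 11.0
position: [0.5598, -0.058, 0.3023]
eef_rot: [180.0, 0.0, 79.2]
wrist_force: [0.2, -0.3, -0.2]
gripper_width: 0.0883
grip_force: 0.0
```

Run:
```python
from h import *
for i in range(1): print(telemetry.get_state()['clock'],heart(eyes.read_camera("scene"))[:3])
```

```text
11.0 (np.float64(148.0024148108398), np.float64(45.75), np.float64(97.50416666666666))
```

Call:
step_arm --deltas '[0,0,0,0,0,0,8.8,0,0,0,0,0,0,8.8,0,0,0,0,0,0,8.8,0,0,0,0,0,0,8.8,0,0,0,0,0,0,8.8,0,0,0,0,0,0,8.8,0,0,0,0,0,0,8.8,0,0,0,0,0,0,8.8,0,0,0,0,0,0,8.8,0,0,0,0,0,0,8.8]'

```text
clock: 11.88
position: [0.5598, -0.058, 0.3023]
eef_rot: [180.0, 0.0, 79.2]
wrist_force: [-0.2, 0.6, 0.8]
gripper_width: 0.0877
grip_force: 0.0
```

Run:
```python
from h import *
im=eyes.read_camera("scene"); cv2.imwrite("pics/s5.png",im); print(telemetry.get_state()['clock'],telemetry.get_state()['position'],heart(im)[:3])
```

```text
11.9333 [ 0.55979917 -0.05796346  0.30232187] (np.float64(148.3828516583129), np.float64(46.525), np.float64(97.34583333333333))
```

It stopped at 148.4°. Next I'll carry it past heavy-down in two pinches and let it roll back from the other side.

Run:
```python
import numpy as np
p=np.load("stand.npy"); p[:2]+=.002*np.array([np.cos(p[2]),np.sin(p[2])]); np.save("stand.npy",p)
from h import *
b=delta(grasp(peg(-16.6))); print(b)
for a in np.linspace(-16.6,40,11)[1:]: print((delta(grasp(peg(a)))-b)[[0,2]].round(2))
```

```text
[ 9.747e+00 -6.100e-02  5.973e+00  0.000e+00  0.000e+00 -1.000e-03]
[-1.02 -0.25]
[-2.05 -0.4 ]
[-3.1  -0.44]
[-4.14 -0.38]
[-5.18 -0.22]
[-6.19  0.04]
[-7.17  0.4 ]
[-8.12  0.86]
[-9.01  1.41]
[-9.84  2.04]
```

Call:
step_arm --deltas '[4,0,0,0,0,0,8.8,8,0,0,0,0,0,8.8,9.7,0,2,0,0,0,8.8,9.7,0,5,0,0,0,7,9.7,0,5.95,0,0,0,4,9.7,0,5.95,0,0,0,0.8,9.7,0,5.95,0,0,0,0.8,9.7,0,5.95,0,0,0,0.8,9.7,0,5.95,0,0,0,0.8,9.7,0,5.95,0,0,0,0.8]'

```text
clock: 12.77
position: [0.5786, 0.0368, 0.244]
eef_rot: [179.9, -0.0, 79.2]
wrist_force: [0.6, -0.7, -0.6]
gripper_width: 0.0435
grip_force: 0.0
```

Call:
step_arm --deltas '[0,0,0,0,0,0,0.8,0,0,0,0,0,0,0.8,0,0,0,0,0,0,0.8,0,0,0,0,0,0,0.8,0,0,0,0,0,0,0.8]'

```text
clock: 13.18
position: [0.5777, 0.0374, 0.2429]
eef_rot: [-180.0, 0.0, 79.2]
wrist_force: [0.3, -0.2, 1.3]
gripper_width: 0.0111
grip_force: 20.0
```

Call:
step_arm --deltas '[-1.02,0,-0.25,0,0,0,0.8,-2.05,0,-0.4,0,0,0,0.8,-3.1,0,-0.44,0,0,0,0.8,-4.14,0,-0.38,0,0,0,0.8,-5.18,0,-0.22,0,0,0,0.8,-6.19,0,0.04,0,0,0,0.8,-7.17,0,0.4,0,0,0,0.8,-8.12,0,0.86,0,0,0,0.8,-9.01,0,1.41,0,0,0,0.8,-9.84,0,2.04,0,0,0,0.8]'

```text
clock: 14.02
position: [0.5589, -0.0597, 0.222]
eef_rot: [-179.9, -0.0, 79.2]
wrist_force: [-1.5, 5.0, -0.4]
gripper_width: 0.0111
grip_force: 20.0
```

Call:
step_arm --deltas '[0,0,0,0,0,0,0.8,0,0,0,0,0,0,0.8,0,0,0,0,0,0,6,0,0,0,0,0,0,6,0,0,0,0,0,0,8.8,0,0,-3,0,0,0,8.8,0,0,-6,0,0,0,8.8,0,0,-8,0,0,0,8.8,4,0,-8,0,0,0,8.8,8,0,-8,0,0,0,8.8]'

```text
clock: 14.85
position: [0.5762, 0.0163, 0.3045]
eef_rot: [179.7, 0.1, 78.8]
wrist_force: [0.3, 0.2, -0.1]
gripper_width: 0.0627
grip_force: 0.0
```

Run:
```python
from h import *
s=telemetry.get_state(); h=heart(eyes.read_camera("scene"))[0]
print(s['clock'],s['position'],h,heart(eyes.read_camera("scene"))[0])
pa=[(h+15+30*k+180)%360-180 for k in range(12)]; a=min((q for q in pa if -33<q),key=lambda q:q); print("peg",a)
b=delta(grasp(peg(a))); print(b)
for q in np.linspace(a,38,11)[1:]: print((delta(grasp(peg(q)))-b)[[0,2]].round(2))
```

```text
14.85 [0.5762371  0.01627083 0.30453401] 195.47899987683212 195.69401023654723
peg -29.52100012316788
[ 3.163e+00 -6.000e-03  7.120e+00  3.000e-03 -7.000e-03  9.000e-03]
[-1.12 -0.56]
[-2.29 -0.98]
[-3.51 -1.26]
[-4.75 -1.4 ]
[-6.   -1.39]
[-7.24 -1.23]
[-8.45 -0.93]
[-9.61 -0.49]
[-10.72   0.09]
[-11.75   0.79]
```

Call:
step_arm --deltas '[0,0,0,0,0,0,8.8,0,0,0,0,0,0,8.8,0,0,0,0,0,0,8.8,0,0,0,0,0,0,8.8,0,0,0,0,0,0,8.8,0,0,0,0,0,0,8.8,0,0,0,0,0,0,8.8,0,0,0,0,0,0,8.8,0,0,0,0,0,0,8.8,0,0,0,0,0,0,8.8]'

```text
clock: 15.78
position: [0.5745, 0.0192, 0.3024]
eef_rot: [180.0, 0.0, 79.2]
wrist_force: [-0.7, 0.5, 0.5]
gripper_width: 0.0881
grip_force: 0.0
```

Run:
```python
from h import *
h=heart(eyes.read_camera("scene"))[0]; s=telemetry.get_state(); 
print(s['clock'],s['position'],h)
a=(h+15-240); print("peg",a)
b=delta(grasp(peg(a))); print(b)
for q in np.linspace(a,25,11)[1:]: print((delta(grasp(peg(q)))-b)[[0,2]].round(2))
```

```text
15.8333 [0.5744872  0.01924462 0.30240073] 191.64119529090175
peg -33.35880470909825
[ 4.688e+00 -6.400e-02  7.286e+00  0.000e+00  0.000e+00 -1.000e-03]
[-0.93 -0.55]
[-1.91 -1.  ]
[-2.93 -1.34]
[-3.98 -1.58]
[-5.06 -1.72]
[-6.14 -1.74]
[-7.21 -1.65]
[-8.27 -1.46]
[-9.31 -1.16]
[-10.31  -0.75]
```

Call:
step_arm --deltas '[0,0,0,0,0,0,8.8,0,0,0,0,0,0,8.8,0,0,0,0,0,0,8.8,0,0,0,0,0,0,8.8,0,0,0,0,0,0,8.8,0,0,0,0,0,0,8.8,0,0,0,0,0,0,8.8,0,0,0,0,0,0,8.8,0,0,0,0,0,0,8.8,0,0,0,0,0,0,8.8]'

```text
clock: 16.67
position: [0.5745, 0.0192, 0.3024]
eef_rot: [180.0, 0.0, 79.2]
wrist_force: [0.1, 0.3, 0.1]
gripper_width: 0.0876
grip_force: 0.0
```

Run:
```python
from h import *
print(heart(eyes.read_camera("scene"))[0])
```

```text
191.27353012339705
```

Call:
step_arm --deltas '[0,0,0,0,0,0,8.8,0,0,0,0,0,0,8.8,0,0,0,0,0,0,8.8,0,0,0,0,0,0,8.8,0,0,0,0,0,0,8.8,0,0,0,0,0,0,8.8,0,0,0,0,0,0,8.8,0,0,0,0,0,0,8.8,0,0,0,0,0,0,8.8,0,0,0,0,0,0,8.8]'

```text
clock: 17.55
position: [0.5745, 0.0193, 0.3024]
eef_rot: [180.0, 0.0, 79.2]
wrist_force: [1.2, 0.3, 0.3]
gripper_width: 0.0881
grip_force: 0.0
```

Run:
```python
from h import *
im=eyes.read_camera("scene"); h=heart(im)[0]; s=telemetry.get_state(); cv2.imwrite("pics/s6.png",cv2.resize(im[130:240,190:300],None,fx=5,fy=5,interpolation=cv2.INTER_CUBIC))
print(s['clock'],s['position'],h)
a=(h+15-210); print("peg",a)
b=delta(grasp(peg(a))); print(b)
```

```text
17.6 [0.57447439 0.01925242 0.30241633] 191.24502982107356
peg -3.754970178926442
[-4.470e-01 -5.600e-02  5.564e+00  0.000e+00  0.000e+00 -1.000e-03]
```

View pics/s6.png

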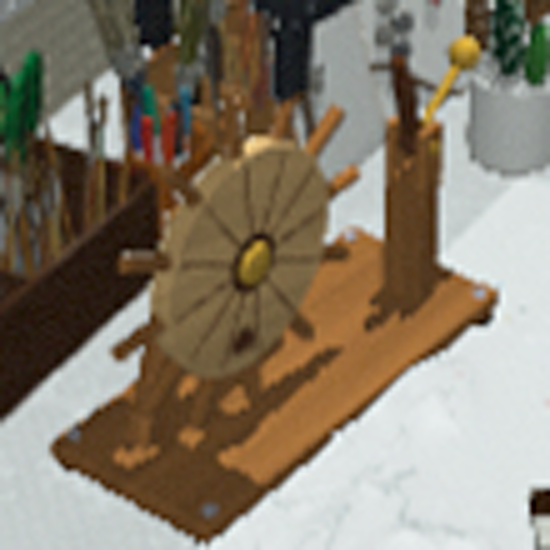

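The heart is now at the lower middle, (242,340) in the crop, and the wheel is at rest at 191.2°. With the other stop at 148.4°, heavy-down is at 169.8° with a half-gap of 21.4°, which is within the 20–31° given. I'll pinch the peg at −3.8° and turn the wheel back 21.4°, which also leaves the top free for gluing.

Call:
step_arm --deltas '[-0.4,0,3,0,0,0,8.8,-0.4,0,5,0,0,0,7,-0.4,0,5.55,0,0,0,4,-0.4,0,5.55,0,0,0,0.8,-0.4,0,5.55,0,0,0,0.8,-0.4,0,5.55,0,0,0,0.8,-0.4,0,5.55,0,0,0,0.8,-0.4,0,5.55,0,0,0,0.8,-0.4,0,5.55,0,0,0,0.8,-0.4,0,5.55,0,0,0,0.8]' --squeeze 25

```text
clock: 18.43
position: [0.5739, 0.0153, 0.2474]
eef_rot: [180.0, -0.0, 79.2]
wrist_force: [-0.3, -0.3, 0.5]
gripper_width: 0.0299
grip_force: 0.0
```

Call:
step_arm --deltas '[0,0,0,0,0,0,0.8,0,0,0,0,0,0,0.8,0,0,0,0,0,0,0.8,0,0,0,0,0,0,0.8]'

```text
clock: 18.77
position: [0.5735, 0.0154, 0.2469]
eef_rot: [-180.0, 0.0, 79.2]
wrist_force: [-1.3, 0.5, 2.3]
gripper_width: 0.0112
grip_force: 25.0
```

Run:
```python
from h import *
s=telemetry.get_state(); h=heart(eyes.read_camera("scene"))[0]
print(s['clock'],s['position'],s['gripper_width'],s['wrist_force'],h)
b=delta(grasp(peg(-3.75)));print(b)
for q in (-8,-12,-16,-20,-25.2): print((delta(grasp(peg(q)))-b)[[0,2]].round(2))
```

```text
18.7667 [0.57345368 0.01542791 0.24691147] 0.011249529131556756 [-1.26188442  0.50675912  2.31435321] 191.27852760736195
[-0.056 -0.027  0.014 -0.001  0.    -0.001]
[0.78 0.08]
[1.51 0.21]
[2.23 0.39]
[2.93 0.62]
[3.82 0.99]
```

Call:
step_arm --deltas '[0.78,0,0.08,0,0,0,0.8,1.51,0,0.21,0,0,0,0.8,2.23,0,0.39,0,0,0,0.8,2.93,0,0.62,0,0,0,0.8,3.82,0,0.99,0,0,0,0.8,3.82,0,0.99,0,0,0,0.8,3.82,0,0.99,0,0,0,0.8,3.82,0,0.99,0,0,0,0.8,3.82,0,0.99,0,0,0,0.8]' --squeeze 35

```text
clock: 19.57
position: [0.5808, 0.0531, 0.237]
eef_rot: [-180.0, -0.0, 79.2]
wrist_force: [-1.8, -0.5, 0.6]
gripper_width: 0.0109
grip_force: 35.0
```

Run:
```python
from h import *
s=telemetry.get_state(); h=[heart(eyes.read_camera("scene"))[0] for _ in range(2)]
print(s['clock'],s['position'],s['gripper_width'],s['grip_force'],s['wrist_force'],h)
```

```text
19.5667 [0.58083057 0.05306337 0.23696239] 0.010852622436602387 35.00359520316124 [-1.84680672 -0.54046098  0.58054731] [np.float64(168.69215305942515), np.float64(168.77680067001674)]
```

Call:
step_arm --deltas '[-0.18,0,-0.08,0,0,0,0.8,-0.18,0,-0.08,0,0,0,0.8,-0.18,0,-0.08,0,0,0,0.8,-0.18,0,-0.08,0,0,0,0.8,-0.18,0,-0.08,0,0,0,0.8,-0.18,0,-0.08,0,0,0,0.8]'

```text
clock: 20.17
position: [0.5805, 0.0512, 0.2378]
eef_rot: [-180.0, -0.0, 79.2]
wrist_force: [-1.2, 0.8, 2.1]
gripper_width: 0.0105
grip_force: 35.0
```

Run:
```python
from h import *
im=eyes.read_camera("scene"); s=telemetry.get_state()
print(s['clock'],s['grip_force'],s['wrist_force'],heart(im)[0]); cv2.imwrite("pics/s7.png",im)
```

```text
20.2167 35.005576964467764 [-2.48693503  0.11105808  1.27637157] 169.71298837721528
```

View pics/s7.png

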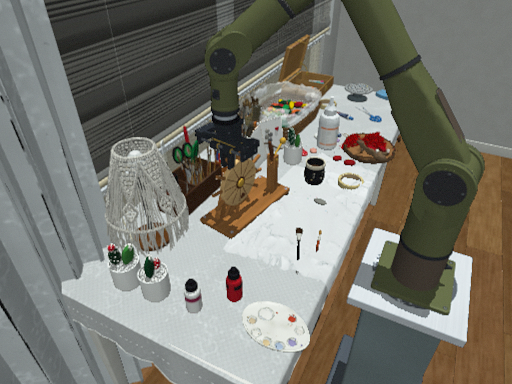

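The gripper is holding the wheel near its top at about (233,150), with the heart at 169.7° against the 169.8° target. The mug (315,170), red bottle (234,283) and pebble (320,201) have not moved, and the catch is out.

```bash
python3 -c "
from rig import env; print(env.job_done())"
```

```text
the job is handed in; nothing more can be done
None
```

The catch is flipped right out, and the wheel is held with 35 N on a peg, heart at 169.7°; from stops at 148.4° and 191.2° I put heavy side down at 169.8°. The mug, red bottle and pebble weren't moved, and I handed the job in at about 20 s.

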